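Feed a polished stone block into the dowel-drilling jig and shut the gate behind it

TASK

Load the polished stone block that lies at the open end of the dowel-drilling jig: push it with the fingers down the lane between the two aluminium rails until it sits fully home against the steel end plate, then push the blue swing gate fully shut behind it. The block's sides are already polished, so it must touch neither rail on the way, and it is only pushed along the board, never lifted or tipped; leave the ring, the stone core and the tube beside the jig alone.

Things in the scene. Friction and masses are not known exactly. Their poses are not given: they have to be found in the camera images.
- drill_jig: Dowel-drilling jig, fixed: plywood board, x -235 to 205, y -100 to 100 mm, top z = 16 mm. Origin on the bench under the lane's centre line; +x runs down the lane (push direction; points to the robot's left, give or take 17 degrees), +y left of that, towards the robot. Steel end plate: face at x = 185 mm, 142 mm wide, top z = 74 mm.
- left_rail: Aluminium guide rail on the +y side of the lane, 215 mm long, 14 mm wide, top at z = 38 mm over the bench (22 mm over the board); from x = -30 to 185 mm, inner face at y = +57 mm of the jig. Origin: centre of its underside, on the board. The gate's pivot stands on it.
- right_rail: The same rail on the -y side, inner face at y = -57 mm: the lane is 114 mm wide. A steel keeper 10 x 11 x 30 mm on its top, at x = 88 to 98 mm of the jig, is what the gate closes against (top at z = 68 mm).
- lane_mouth (a point): Middle of the lane's open end, on the board (x = -30, y = 0, z = 16 mm of the jig). Axes as the jig's.
- block_home (a point): Where the block's origin lies when the block is home: x = 137, y = 0, z = 16 mm of the jig. Axes as the jig's.
- block: Loose light marble block, 96 mm long (x) x 100 wide (y) x 42 high, 0.64 to 0.96 kg, slides with dry friction (under 12 N). Origin: centre of its underside. Lies flat on the board before the lane, turned up to 17 degrees from the jig's axes, up to 25 mm off the centre line; its +x face goes first. Central and square it has 7 mm to spare at each rail.
- gate (a joint): Blue flat-steel swing gate, angle in rad: 0 = fully shut (across the lane, free end at the keeper on the right rail), 1.57 = pointing back to the mouth along the left rail; starts at 1.75 to 2.2, limit 2.3 (out over the +y side). Stays where left; about 1 N moves it. Shuts only if the block is home: its pad then stands 3 mm behind the block.
- gate_pivot (a point): On the gate's vertical pivot axis, at mid-height of its bar: x = 80, y = 66, z = 55 mm of the jig; pivot top at z = 72 mm. Axes as the jig's.
- gate_end (a point): Free end of the gate's bar at mid-height, 130 mm from the pivot axis. The bar is straight, 6 mm thick, on edge from z = 42 to 68 mm; a red ball knob stands on it 127 mm from the pivot, top at z = 91 mm. Shut, the bar points to the jig's -y; it is pushed on the face away from the end plate (the outer face when open).
- white_ring: Loose bystander: white stone ring, 60 mm across, 22 mm high, on the bench on the -y side of the jig. Origin: centre of its underside.
- grey_core: Loose bystander: grey drilled stone core standing on end, 21 mm across, 80 mm high, on the bench on the -y side of the jig. Origin: centre of its underside.
- tube: Loose bystander: lying tube with a red cap, 118 x 69 x 27 mm, on the bench on the +y side of the jig near its end plate. Origin: centre of its underside.

How it is judged:
On the way, in this order (a step that is already met when the one before it is completed fails the run):
1. the block sits home against the end plate, the gate still open (x of block in the frame of block_home above -0.003 m and y of block in the frame of block_home between -0.007 and 0.007 m and value of joint gate above 0.5 rad), for 0.2 s.
2. the gate is shut behind the block (x of block in the frame of block_home above -0.003 m and y of block in the frame of block_home between -0.007 and 0.007 m and value of joint gate below 0.06 rad), for 0.2 s.
At the end, for the whole second after the job is handed in: The block lies flat and at rest in the lane within 3 mm of the end plate, and the gate is within 0.06 rad of fully shut behind it (all of step 2 and angle between block's own z axis and vertical below 0.03 rad and linear speed of block below 0.01 m/s); the robot touches nothing.
It fails at once if the block touches a rail (contact force between block and left_rail above 0.2 N or contact force between block and right_rail above 0.2 N).
It fails at once if the block is lifted or tipped (origin more than 6 mm above the board, or tilted more than 0.1 rad) (z of block in the frame of block_home above 0.006 m or angle between block's own z axis and vertical above 0.1 rad).
It fails at once if a bystander is moved more than 15 mm or tipped (distance of any of white_ring, grey_core, tube from where it was at the start of the episode above 0.015 m or angle between any of white_ring, grey_core, tube's own z axis and vertical above 0.3 rad).
It also fails if it takes over 72 s, if anything falls off the work surface, if the arm or the gripper's body presses on something with over 40 N, if the wrist force passes 120 N, or if a joint passes its speed limit or range.

ROBOT

A 6-joint arm with a two-finger parallel gripper is mounted at the origin on a cart in front of the work surface, level with it; the furniture and walls round the work are solid. World frame = base frame: x ahead of the robot, y to its left, z up, the work surface at z = 0. Lengths are in m, angles in rad, forces in N, time in s.
With the tool pointing down it reaches from about 0.325 to 0.775 m from the base axis. Payload 5.5 kg.
Tool frame: the origin (TCP) lies midway between the tips of the shut fingers; the grasp point (between the pads) lies ctrl.grip_point_offset behind it (ctrl.grip_point_offset is the distance from the TCP to the grasp point, in m); z points along the fingers, y is the line along which they close (so a half turn about z gives the same grasp; the last joint's range is limited). The gripper opens to 88 mm and grips with 3 to 60 N. Pads are 20 mm wide; open, the fingers measure 115 mm over their backs; the gripper's body (75 mm by 178 mm) begins 61 mm behind the grasp point.
Start: joints at [-1.383, 0.091, 1.231, -0, 1.82, -0.057], TCP at [0.145, -0.582, 0.223] pointing down, gripper open.
Joint ranges: [-2.87, 2.87], [-0.86, 2.18], [0.17, 2.46], [-1.51, 4.65], [0.06, 2.69], [-2.65, 2.65]. Speed limits (rad/s): [2.57, 2.57, 3.01, 3.14, 3.14, 3.14].

INTERFACE

Orientations are given as a unit quaternion [x, y, z, w].
In Python, from workcell import ctrl, cams, nets gives the robot as it stands. The module is installed in compiled form; this text tells all that it offers.
- The arm moves only by the tool move_arm, never from a script. Its argument "steps" is one flat list of numbers, 7 for each row, row after row: the turn, a rotation vector about the world's x, y, z in degrees, then the shift along the world's x, y, z in m, then the closure, from -1 (fully open) to 1 (shut). In form: [wx, wy, wz, x, y, z, claw, wx, wy, wz, x, y, z, claw, ...]. A call has 1 to 8 rows; each row is the pose to reach, as a shift and turn from the pose commanded when the call began; what a row does not reach only later rows make up. A row lasts 1/8 s, in which the tool goes at most 62.5 mm and 10.7 degrees, less where a joint would pass 70% of its speed; a pose out of reach is approached as far as the arm can. A call with a gripper value outside its range is refused whole. The fingers move at their own pace and stop on an object; "newtons" is the grip in N (left out, the last holds). Time passes only in rows, so rows that repeat a pose let the fingers close. It gives the time, the measured TCP pose, the force, the opening and the grip force at its end, in the units of the state.
- ctrl.sense(): the state, without advancing time (a new reading comes with each control period).
- cams.snapshot(name): name is "scene" or "top"; returns (picture, depth): 480x640x3 uint8, blue, green, red; 480x640 float32, m along the optical axis (not along the pixel's ray), 0 where there is no reading.
- cams.calibration(name): a dict with "camera_matrix" (3x3 intrinsics, pixels), "D" ([k1, k2, p1, p2, k3] as OpenCV has them; the pictures are not rectified), "eye" and "orientation" of the camera in the world. Camera axes: x right, y up, looking along -z (the intrinsics and any distortion apply to the point x, -y, -z); pixel columns grow to the right and rows downward; lengths in m; the calibration is good to about 2 mm. A picture is of the moment at which its call begins. calibration takes no time and is no camera call.
- ctrl.job_done(): hands the job in; it is judged then, once.
Trained networks look in the newest picture that a camera, given by its name, has taken for a name from the list of things; names that differ only in an ending like _2 or _b are one class to them, and where a whole thing is asked for, a point or a joint stands for the part that bears it (a point fixed in the world has none). Each returns a list of dicts, best first, with "score" (0 to 1); they miss things now and then, are a little off and sometimes report something else, mostly with a low value. They report only what shows in the picture. A call takes as long as a camera call.
- nets.masks_of(camera, thing): "pixels" (480x640 bool, what is visible of it) and "rect" ([left, top, right, bottom] in pixels, round what is visible of it).
The state is a dict: "time_s": time; "joint_positions": joint angles; "qvel": joint speeds; "tau": joint torques, N m; "eef_pos": TCP position; "ee_rot": TCP orientation; "ft_force": force on the tool from outside, world axes, zero at the start; "moment": the same for the moment, N m; "width": finger opening in m; "grip_force": force on a finger pad.
Only numpy, scipy, OpenCV 4.12 (cv2) and the standard library are available. Lean on these libraries where they do the work, as an engineer would, in place of code of your own. Each camera call takes 0.05 s, during which the arm holds its last target. There are 200 camera calls.

## Working session

There is one attempt and no reset: what is moved stays moved. The work goes in short steps, Python scripts to look and compute and a tool call to move; the robot and the scene stay as the last step left them, time stands still between calls to the robot, and variables do not carry over. Pictures are saved under pics/ and viewed, at most 10 in all, crops included, and the job is handed in when it is done.

Besides the shell and the picture viewer there is one more tool, called by a JSON object that holds its "fn" and its "kwargs", one argument or row to a line. move_arm: Moves the arm, as the interface text tells. Its arguments: {"type":"object","properties":{"steps":{"type":"array"},"newtons":{"type":"number"}},"required":["steps"]}

```bash
mkdir -p pics; cat > h.py <<'E'
import numpy as np, cv2
from scipy.spatial.transform import Rotation as R
from workcell import ctrl, cams, nets
def cal(n):
    c=cams.calibration(n); K=np.array(c["camera_matrix"],float); D=np.array(c["D"],float)
    o=np.array(c["orientation"],float); Rm=R.from_quat(o).as_matrix() if o.size==4 else o.reshape(3,3)
    return K,D,np.array(c["eye"],float),Rm
def rays(n,uv):
    K,D,e,Rm=cal(n); p=cv2.undistortPoints(np.array(uv,float).reshape(-1,1,2),K,D)[:,0]
    return e,np.c_[p[:,0],-p[:,1],-np.ones(len(p))]@Rm.T
def onz(n,uv,z):
    e,d=rays(n,uv); return e+d*((z-e[2])/d[:,2])[:,None]
def ondepth(n,uv,dep):
    e,d=rays(n,uv); return e+d*np.array(dep)[:,None]
def cloud(n,mask,dep):
    v,u=np.nonzero(mask&(dep>0)); return ondepth(n,np.c_[u,v],dep[v,u])
def proj(n,P):
    K,D,e,Rm=cal(n); q=(np.atleast_2d(P)-e)@Rm*[1,-1,-1]
    return cv2.projectPoints(q,np.zeros(3),np.zeros(3),K,D)[0][:,0]
E
python3 - <<'E'
from h import *
for n in("scene","top"):
    p,d=cams.snapshot(n); cv2.imwrite(f"pics/{n}0.png",p); np.save(f"{n}0.npy",d)
    K,D,e,Rm=cal(n); print(n,K.tolist(),D,e,Rm.round(3).tolist())
    for t in("drill_jig","block","gate","left_rail","right_rail","white_ring","grey_core","tube"):
        for m in nets.masks_of(n,t)[:2]:
            c=cloud(n,m["pixels"],d); print(t,round(m["score"],2),m["rect"],np.median(c,0).round(3) if len(c) else None, c[:,2].max().round(3) if len(c) else 0)
            np.save(f"m_{n}_{t}.npy",m["pixels"]) if m["score"]>.5 else 0
print(ctrl.sense(),ctrl.grip_point_offset)
E
```

```text
scene [[533.8252298339356, 0.0, 318.04424261573854], [0.0, 533.8252298339356, 232.38988032301873], [0.0, 0.0, 1.0]] [-0.06143876  0.          0.          0.          0.        ] [ 0.25752754 -0.49283056  0.80756422] [[0.843, 0.406, -0.353], [-0.538, 0.643, -0.545], [0.006, 0.649, 0.761]]
drill_jig 0.86 [237.7, 184.5, 489.0, 400.2] [ 0.6   -0.054  0.015] 0.092
block 0.77 [370.5, 276.6, 453.8, 356.3] [ 0.641 -0.185  0.056] 0.061
gate 0.75 [293.0, 252.2, 321.7, 327.7] [ 0.518 -0.047  0.066] 0.092
gate 0.68 [255.0, 233.2, 341.3, 306.1] [ 0.543 -0.011  0.035] 0.059
left_rail 0.69 [252.6, 235.8, 341.6, 306.1] [ 0.542 -0.003  0.035] 0.066
right_rail 0.79 [305.0, 201.6, 392.8, 264.2] [0.663 0.042 0.035] 0.069
white_ring 0.84 [380.6, 206.1, 412.3, 236.8] [0.776 0.015 0.016] 0.024
grey_core 0.68 [349.6, 175.1, 364.1, 210.1] [0.733 0.106 0.047] 0.081
tube 0.91 [203.5, 248.5, 236.7, 305.6] [0.415 0.076 0.012] 0.026
top [[440.0480332348295, 0.0, 316.10818445327925], [0.0, 440.0480332348295, 235.19143986751592], [0.0, 0.0, 1.0]] [-0.10029711  0.          0.          0.          0.        ] [0.5002
[... 722 characters left out ...]
.027
{'time_s': 0.9, 'joint_positions': array([-1.38270447e+00,  9.10652995e-02,  1.23069912e+00,  9.80654190e-07,
        1.81979608e+00, -5.66942874e-02]), 'qvel': array([-0.00195884, -0.00010059, -0.00060004, -0.00177355,  0.00030175,
        0.00096182]), 'tau': array([ 6.40849867e-04, -4.46190190e+01, -4.06507266e+01,  6.99092285e-02,
        1.95195823e-02, -1.85845903e-05]), 'eef_pos': array([ 0.14541367, -0.58212585,  0.2226525 ]), 'ee_rot': array([9.92519299e-01, 1.22087843e-01, 1.52958200e-06, 1.60099685e-05]), 'ft_force': array([-0.43947928, -0.52383631,  0.45711348]), 'moment': array([ 0.00649285,  0.02526058, -0.02524468]), 'grip_force': 0.0, 'width': 0.08749313142823034} 0.0187
```

```bash
cat > fit.py <<'E'
from h import *
def blockfit(n,m,d,z=.058,jyaw=0):
    v,u=np.nonzero(m&(d>0)); P=ondepth(n,np.c_[u,v],d[v,u]); k=abs(P[:,2]-z)<.008
    Q=onz(n,np.c_[u,v][k],z)[:,:2]
    (c,s,a)=cv2.minAreaRect((Q*1000).astype(np.float32)); return np.array(c)/1000,s,a
E
python3 - <<'E'
from fit import *
im=np.hstack([cv2.imread("pics/scene0.png")[150:450,200:500],cv2.imread("pics/top0.png")[110:410,220:520]])
cv2.imwrite("pics/v1.png",cv2.resize(im,None,fx=1.33,fy=1.33))
for n in("scene","top"):
    d=np.load(f"{n}0.npy")
    print(n,"block",blockfit(n,np.load(f"m_{n}_block.npy"),d))
    mr=np.load(f"m_{n}_right_rail.npy"); print("rrail",blockfit(n,mr,d,.038))
    try: print("lrail",blockfit(n,np.load(f"m_{n}_left_rail.npy"),d,.038))
    except Exception as e: print(e)
    print("gate",blockfit(n,np.load(f"m_{n}_gate.npy"),d,.068))
    mj=np.ones_like(d,bool); v,u=np.nonzero(mj&(d>0)); P=ondepth(n,np.c_[u,v],d[v,u])
    k=(abs(P[:,2]-.016)<.004)&np.load(f"m_{n}_drill_jig.npy")[v,u]
    Q=onz(n,np.c_[u,v][k],.016)[:,:2]; print("board",cv2.minAreaRect((Q*1000).astype(np.float32)))
    k=(abs(P[:,2]-.074)<.006)&(P[:,0]>.45)&(P[:,0]<.75)&(P[:,1]>.05)&(P[:,1]<.25)
    Q=onz(n,np.c_[u,v][k],.074)[:,:2]; print("plate",cv2.minAreaRect((Q*1000).astype(np.float32)), len(Q))
E
```

```text
scene block (array([ 0.64704315, -0.17912143]), (97.4861068725586, 102.06563568115234), 88.03307342529297)
rrail (array([0.66484741, 0.04069352]), (25.80645751953125, 214.3223419189453), 12.884739875793457)
lrail (array([0.53794489, 0.00978967]), (17.63417625427246, 217.3966064453125), 13.716592788696289)Traceback (most recent call last):
  File "<stdin>", line 10, in <module>
  File "fit.py", line 4, in blockfit
    Q=onz(n,np.c_[u,v][k],z)[:,:2]
      ~~~^^^^^^^^^^^^^^^^^^^
  File "h.py", line 12, in onz
    e,d=rays(n,uv); return e+d*((z-e[2])/d[:,2])[:,None]
        ~~~~^^^^^^
  File "h.py", line 9, in rays
    K,D,e,Rm=cal(n); p=cv2.undistortPoints(np.array(uv,float).reshape(-1,1,2),K,D)[:,0]
                       ~~~~~~~~~~~~~~~~~~~^^^^^^^^^^^^^^^^^^^^^^^^^^^^^^^^^^^^^^^^
cv2.error: OpenCV(4.12.0) /io/opencv/modules/calib3d/src/undistort.dispatch.cpp:347: error: (-215:Assertion failed) CV_IS_MAT(_src) && CV_IS_MAT(_dst) && (_src->rows == 1 || _src->cols == 1) && (_dst->rows == 1 || _dst->cols == 1) && _src->cols + _src->rows - 1 == _dst->rows + _dst->cols - 1 && (CV_MAT_TYPE(_src->type) == CV_32FC2 || CV_MAT_TYPE(_src->type) == CV_64FC2) && (CV_MAT_TYPE(_dst->type) == CV_32FC2 || CV_MAT_TYPE(_dst->type) == CV_64FC2) in function 'cvUndistortPointsInternal'
```

View pics/v1.png

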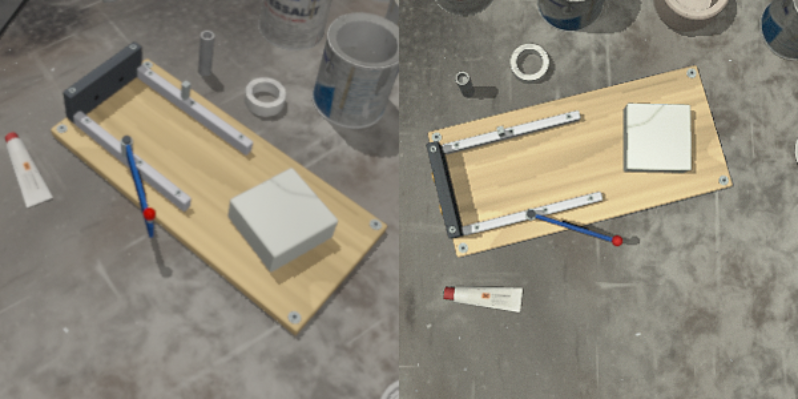

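```bash
python3 - <<'E'
from fit import *
for n in("scene","top"):
    d=np.load(f"{n}0.npy"); im=cv2.imread(f"pics/{n}0.png")
    if n=="top": print("block",blockfit(n,np.load(f"m_{n}_block.npy"),d)); print("rrail",blockfit(n,np.load(f"m_{n}_right_rail.npy"),d,.038))
    v,u=np.nonzero(d>0); P=ondepth(n,np.c_[u,v],d[v,u])
    roi=(P[:,0]>.45)&(P[:,0]<.78)&(P[:,1]>-.32)&(P[:,1]<.25)
    hsv=cv2.cvtColor(im,cv2.COLOR_BGR2HSV)[v,u].astype(int)
    k=roi&(abs(P[:,2]-.016)<.005)&(hsv[:,0]>8)&(hsv[:,0]<30)&(hsv[:,1]>50)
    M=np.zeros(d.shape,np.uint8); M[v[k],u[k]]=255; M=cv2.morphologyEx(M,cv2.MORPH_OPEN,np.ones((3,3)))
    b,a=np.nonzero(M); Q=onz(n,np.c_[a,b],.016)[:,:2]; print(n,"board",cv2.minAreaRect((Q*1000).astype(np.float32)))
    for nm,z,f in(("plate",.074,P[:,1]>.1),("bluetop",.068,(hsv[:,0]>95)&(hsv[:,0]<125)&(hsv[:,1]>120)&(P[:,1]<.1))):
        k=roi&(abs(P[:,2]-z)<.006)&f; Q=onz(n,np.c_[u,v][k],z)[:,:2]
        if len(Q)>5: print(nm,cv2.minAreaRect((Q*1000).astype(np.float32)),len(Q))
    k=roi&((hsv[:,0]<6)|(hsv[:,0]>174))&(hsv[:,1]>170)&(P[:,2]>.07); print("knob",P[k].mean(0),k.sum())
E
```

```text
scene board ((621.9581909179688, -64.50978088378906), (202.9084014892578, 438.4382019042969), 13.85506820678711)
plate ((626.86328125, 133.67222595214844), (60.98099136352539, 245.62770080566406), 86.73472595214844) 672
bluetop ((514.3675537109375, -56.20917510986328), (130.6348876953125, 6.570611476898193), 71.79315185546875) 169
knob [ 0.49624364 -0.10822028  0.08680916] 58
block (array([ 0.64909772, -0.17778258]), (97.39161682128906, 100.4735336303711), 88.04352569580078)
rrail (array([0.66267578, 0.03984344]), (14.94356918334961, 214.18475341796875), 13.674005508422852)
top board ((623.4299926757812, -64.71182250976562), (199.7862548828125, 437.66912841796875), 13.695611953735352)
plate ((626.0762939453125, 134.5140380859375), (54.36567306518555, 243.66372680664062), 86.63025665283203) 768
bluetop ((517.7512817382812, -48.71902847290039), (111.22273254394531, 6.7263264656066895), 71.43545532226562) 168
knob [ 0.49783044 -0.10771843  0.08849012] 46
```

The two views show the jig (yaw about 103.75°, origin about [0.619, -0.050]). The block is turned about -15.7° from it, at crop pixel (657,137). The gate is open and the bystanders are clear of the lane. Next I check the surrounding clutter before descending.

```bash
python3 - <<'E'
from h import *
a=np.radians(103.75); X=np.array([np.cos(a),np.sin(a)]); Y=np.array([-X[1],X[0]]); O=np.array([.6227,-.0646])+.015*X
print(O,X,Y)
J=lambda p:O+p[0]*X+p[1]*Y
print(J((-.215,0)),J((.079,0)))
for n in("scene","top"):
    d=np.load(f"{n}0.npy"); P=cloud(n,np.ones_like(d,bool),d); q=(P[:,:2]-O)@np.c_[X,Y]
    k=(abs(q[:,1])<.2)&(q[:,0]>-.35)&(q[:,0]<-.19)&(P[:,2]>.03); print(n,k.sum(), q[k].min(0) if k.any() else 0, q[k].max(0) if k.any() else 0, P[k][:,2].max() if k.any() else 0)
    k=(P[:,0]>.1)&(P[:,0]<.75)&(P[:,1]<-.2)&(P[:,2]>.1); print(k.sum(), P[k].min(0),P[k].max(0)) if k.any() else 0
    kn=np.array([.497,-.108]); p=(kn-O)@np.c_[X,Y]-[.08,.066]; print("gate ang",np.arctan2(-p[0],-p[1]),np.hypot(*p), p)
E
```

```text
[ 0.61913471 -0.05002987] [-0.23768589  0.97134207] [-0.97134207 -0.23768589]
[ 0.67023718 -0.25886841] [0.60035753 0.02670615]
scene 1559 [-0.30028612 -0.19999275] [-0.19322213 -0.15207628] 0.08180684886929768
gate ang 2.125119837458451 0.12617263349128616 [-0.10727913  0.06641327]
top 928 [-0.34946129 -0.19999826] [-0.19018407  0.19993574] 0.08176502758832416
gate ang 2.125119837458451 0.12617263349128616 [-0.10727913  0.06641327]
```

{"fn": "move_arm", "kwargs": {
  "steps": [0,0,10,0.055,0.034,0,-0.3,0,0,20,0.11,0.068,0,-0.3,0,0,30,0.165,0.102,0,-0.3,0,0,40,0.22,0.136,0,-0.3,0,0,50,0.275,0.17,0,-0.3,0,0,60,0.33,0.204,0,-0.3,0,0,70,0.385,0.238,0,-0.3,0,0,80,0.44,0.272,0,-0.3]
}}

```text
time_s: 1.9
eef_pos: [0.5723, -0.3179, 0.2228]
ee_rot: [0.68, 0.733, -0.0, 0.0]
ft_force: [0.7, -0.9, -0.3]
width: 0.0569
grip_force: 0.0
```

{"fn": "move_arm", "kwargs": {
  "steps": [0,0,9.75,0.042,0.025,0,-0.3,0,0,9.75,0.085,0.051,0,-0.3,0,0,9.75,0.085,0.051,-0.06,-0.3,0,0,9.75,0.085,0.051,-0.12,-0.3,0,0,9.75,0.085,0.051,-0.17,-0.3,0,0,9.75,0.085,0.051,-0.185,-0.3,0,0,9.75,0.085,0.051,-0.193,-0.3,0,0,9.75,0.085,0.051,-0.193,-0.3]
}}

```text
time_s: 2.9
eef_pos: [0.6567, -0.2688, 0.0319]
ee_rot: [0.617, 0.787, 0.0, 0.002]
ft_force: [0.4, -0.5, 0.4]
width: 0.0569
grip_force: 0.0
```

```bash
cat >> fit.py <<'E'
a=np.radians(103.75); X=np.array([np.cos(a),np.sin(a)]); Y=np.array([-X[1],X[0]]); O=np.array([.6227,-.0646])+.015*X
def look(tag=None):
    s=ctrl.sense(); q=R.from_quat(s["ee_rot"]).as_matrix()
    print("t",round(s["time_s"],2),"tcp jig mm",((s["eef_pos"][:2]-O)@np.c_[X,Y]*1000).round(1),"z",s["eef_pos"][2].round(4),"tilt",q[:,2].round(3),"yaw rel",(np.degrees(np.arctan2(q[1,0],q[0,0]))-103.75).round(2),"F",s["ft_force"].round(1))
    for n in("top","scene"):
        p,d=cams.snapshot(n)
        if tag: cv2.imwrite(f"pics/{n}{tag}.png",p)
        for m in nets.masks_of(n,"block")[:1]:
            # front-most pixels matter: keep the top face only
            c,sz,an=blockfit(n,m["pixels"],d); j=(c-O)@np.c_[X,Y]*1000
            r=(an-13.75+45)%90-45; print(n,round(m["score"],2),"block jig",j.round(1),"size",np.round(sz,1),"rot",round(r,2))
E
python3 -c "from fit import *; look('1')
im=np.hstack([cv2.imread('pics/scene1.png')[150:450,200:500],cv2.imread('pics/top1.png')[110:410,220:520]])
cv2.imwrite('pics/v2.png',cv2.resize(im,None,fx=1.33,fy=1.33))"
```

```text
t 2.9 tcp jig mm [-221.4   15.5] z 0.0319 tilt [ 0.003 -0.001 -1.   ] yaw rel 0.02 F [ 0.4 -0.5  0.4]
top 0.82 block jig [-131.3    1.2] size [ 97.5 100.6] rot -15.71
scene 0.64 block jig [-131.1    3.1] size [ 95.6 102.1] rot -14.67
```

View pics/v2.png

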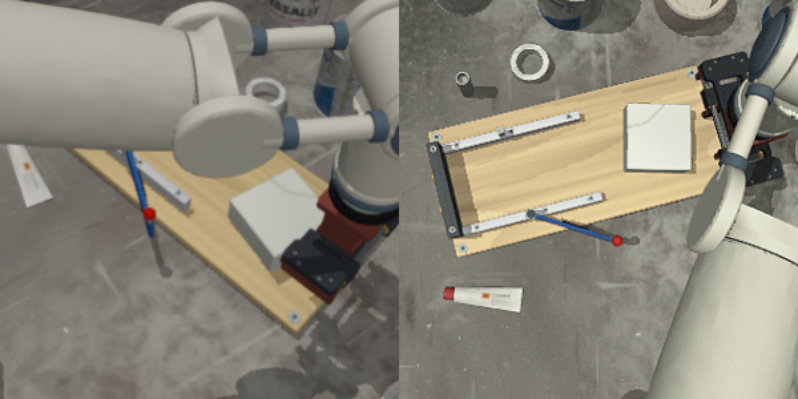

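The picture shows the gripper down behind the block's rear face at about (720,120) in the right half; it stopped about 16 mm short of the target in jig y. I hold to see whether it settles.

{"fn": "move_arm", "kwargs": {
  "steps": [0,0,0,0,0,0,-0.3,0,0,0,0,0,0,-0.3]
}}

```text
time_s: 3.35
eef_pos: [0.6559, -0.2683, 0.0301]
ee_rot: [0.617, 0.787, 0.0, 0.0]
ft_force: [-0.7, 0.0, 0.5]
width: 0.0571
grip_force: 0.0
```

{"fn": "move_arm", "kwargs": {
  "steps": [0,0,0,0.008,0.002,0,-0.3,0,0,0,0.015,0.0036,0,-0.3,0,0,0,0.0138,0.0085,0,-0.3,0,0,0,0.0114,0.0182,0,-0.3,0,0,0,0.0102,0.0231,0,-0.3,0,0,0,0.009,0.028,0,-0.3,0,0,0,0.009,0.028,0,-0.3]
}}

```text
time_s: 4.22
eef_pos: [0.6646, -0.2399, 0.0298]
ee_rot: [0.617, 0.787, 0.0, -0.0]
ft_force: [0.9, -0.8, -0.6]
width: 0.0572
grip_force: 0.5
```

```bash
python3 -c "from fit import *; look('2')"
```

```text
t 4.22 tcp jig mm [-195.2    1. ] z 0.0298 tilt [-0.  0. -1.] yaw rel 0.04 F [ 0.9 -0.8 -0.6]
top 0.84 block jig [-126.7    2.7] size [ 98. 100.] rot -14.23
scene 0.75 block jig [-126.7    5.2] size [ 96.9 102.1] rot -13.85
```

{"fn": "move_arm", "kwargs": {
  "steps": [0,0,0,-0.0012,0.0049,0,-0.3,0,0,0,-0.0024,0.0097,0,-0.3,0,0,0,-0.003,0.0121,0,-0.3,0,0,0,-0.0036,0.0146,0,-0.3,0,0,0,-0.0036,0.0146,0,-0.3]
}}

```text
time_s: 5.05
eef_pos: [0.6612, -0.2253, 0.0298]
ee_rot: [0.617, 0.787, 0.0, -0.0]
ft_force: [2.3, -1.6, -0.8]
width: 0.0572
grip_force: 1.3
```

```bash
python3 -c "from fit import *; look('3')"
```

```text
t 5.05 tcp jig mm [-180.2    0.8] z 0.0298 tilt [ 0.  0. -1.] yaw rel 0.05 F [ 2.3 -1.6 -0.8]
top 0.94 block jig [-114.5    7.4] size [100.3  98.2] rot -8.87Traceback (most recent call last):
  File "<string>", line 1, in <module>
    from fit import *; look('3')
                       ~~~~^^^^^
  File "fit.py", line 15, in look
    c,sz,an=blockfit(n,m["pixels"],d); j=(c-O)@np.c_[X,Y]*1000
            ~~~~~~~~^^^^^^^^^^^^^^^^^
  File "fit.py", line 4, in blockfit
    Q=onz(n,np.c_[u,v][k],z)[:,:2]
      ~~~^^^^^^^^^^^^^^^^^^^
  File "h.py", line 12, in onz
    e,d=rays(n,uv); return e+d*((z-e[2])/d[:,2])[:,None]
        ~~~~^^^^^^
  File "h.py", line 9, in rays
    K,D,e,Rm=cal(n); p=cv2.undistortPoints(np.array(uv,float).reshape(-1,1,2),K,D)[:,0]
                       ~~~~~~~~~~~~~~~~~~~^^^^^^^^^^^^^^^^^^^^^^^^^^^^^^^^^^^^^^^^
cv2.error: OpenCV(4.12.0) /io/opencv/modules/calib3d/src/undistort.dispatch.cpp:347: error: (-215:Assertion failed) CV_IS_MAT(_src) && CV_IS_MAT(_dst) && (_src->rows == 1 || _src->cols == 1) && (_dst->rows == 1 || _dst->cols == 1) && _src->cols + _src->rows - 1 == _dst->rows + _dst->cols - 1 && (CV_MAT_TYPE(_src->type) == CV_32FC2 || CV_MAT_TYPE(_src->type) == CV_64FC2) && (CV_MAT_TYPE(_dst->type) == CV_32FC2 || CV_MAT_TYPE(_dst->type) == CV_64FC2) in function 'cvUndistortPointsInternal'
```

{"fn": "move_arm", "kwargs": {
  "steps": [0,0,0,0.0048,-0.0194,0,-0.3,0,0,0,0.0048,-0.0194,0.03,-0.3,0,0,0,0.0048,-0.0194,0.065,1,0,0,0,-0.03,-0.01,0.065,1,0,0,0,-0.065,0.01,0.065,1,0,0,0,-0.0971,0.03,0.065,1,0,0,0,-0.0971,0.03,0.065,1,0,0,0,-0.0971,0.03,0.065,1]
}}

```text
time_s: 6.25
eef_pos: [0.5646, -0.1965, 0.0951]
ee_rot: [0.617, 0.787, 0.0, 0.0]
ft_force: [0.2, -0.8, 0.1]
width: 0.0013
grip_force: 0.0
```

```bash
sed -i 's/    Q=onz(n,np.c_\[u,v\]\[k\],z)\[:,:2\]/    if k.sum()<20: return np.zeros(2),(0,0),0\n&/' fit.py; python3 -c "from fit import *; look('4')"
```

```text
t 6.25 tcp jig mm [-129.3   87.8] z 0.0951 tilt [ 0.001 -0.    -1.   ] yaw rel 0.01 F [ 0.2 -0.8  0.1]
top 0.7 block jig [-114.7    7.3] size [100.3  97.8] rot -8.84
scene 0.86 block jig [-127.4   11.5] size [102.8  72.7] rot -9.63
```

{"fn": "move_arm", "kwargs": {
  "steps": [0,0,0,0,0,-0.05,1,0,0,0,0,0,-0.065,1,0,0,0,0.0049,0.0012,-0.065,1,0,0,0,0.0097,0.0024,-0.065,1,0,0,0,0.0136,0.0033,-0.065,1,0,0,0,0.0165,0.004,-0.065,1,0,0,0,0.0194,0.0048,-0.065,1,0,0,0,0.0194,0.0048,-0.065,1]
}}

```text
time_s: 7.45
eef_pos: [0.5826, -0.1917, 0.0306]
ee_rot: [0.617, 0.787, -0.001, -0.0]
ft_force: [-6.0, -1.2, 5.1]
width: 0.0006
grip_force: 3.2
```

```bash
python3 -c "from fit import *; look('5')"
```

```text
t 7.45 tcp jig mm [-128.9   69.1] z 0.0306 tilt [-0.002 -0.002 -1.   ] yaw rel -0.01 F [-6.  -1.2  5.1]
scene 0.56 block jig [-116.8    9.3] size [102.5  94.2] rot -10.0
```

{"fn": "move_arm", "kwargs": {
  "steps": [0,0,0,0.0024,0.0006,0,1,0,0,0,0.0049,0.0012,0,1,0,0,0,0.0049,0.0012,0,1,0,0,0,-0.0097,-0.0024,0,1,0,0,0,-0.0097,-0.0024,0.05,1,0,0,0,-0.0097,-0.0024,0.065,1]
}}

```text
time_s: 8.4
eef_pos: [0.5747, -0.1937, 0.0983]
ee_rot: [0.617, 0.787, 0.001, 0.003]
ft_force: [1.0, 0.3, -0.5]
width: 0.0006
grip_force: 0.0
```

```bash
python3 -c "from fit import *; look('6')"
```

```text
t 8.4 tcp jig mm [-129.    77.4] z 0.0983 tilt [ 0.005 -0.002 -1.   ] yaw rel 0.02 F [ 1.   0.3 -0.5]
top 0.7 block jig [-113.     2.8] size [100.7  96.1] rot -7.11
scene 0.92 block jig [-116.2    5.1] size [101.4  95.5] rot -9.06
```

{"fn": "move_arm", "kwargs": {
  "steps": [0,0,0,0.0029,-0.0117,0,1,0,0,0,0.0029,-0.0117,-0.05,1,0,0,0,0.0029,-0.0117,-0.065,1,0,0,0,0.009,-0.0102,-0.065,1,0,0,0,0.013,-0.0092,-0.065,1,0,0,0,0.016,-0.0084,-0.065,1,0,0,0,0.0182,-0.0079,-0.065,1,0,0,0,0.0182,-0.0079,-0.065,1]
}}

```text
time_s: 9.6
eef_pos: [0.592, -0.2024, 0.0314]
ee_rot: [0.617, 0.787, -0.001, 0.001]
ft_force: [-4.0, -2.8, 1.4]
width: 0.0006
grip_force: 2.3
```

{"fn": "move_arm", "kwargs": {
  "steps": [0,0,0,-0.0146,-0.0036,0,1,0,0,0,-0.0146,-0.0036,0.05,1,0,0,0,-0.0146,-0.0036,0.065,1]
}}

```text
time_s: 9.98
eef_pos: [0.5786, -0.2054, 0.0992]
ee_rot: [0.617, 0.787, 0.001, 0.003]
ft_force: [-0.4, -0.1, -0.4]
width: 0.0002
grip_force: 0.0
```

```bash
python3 -c "from fit import *; look('7')"
```

```text
t 9.97 tcp jig mm [-141.3   76.3] z 0.0992 tilt [ 0.006 -0.002 -1.   ] yaw rel 0.03 F [-0.4 -0.1 -0.4]
top 0.94 block jig [-113.1    0.8] size [100.3  96.9] rot -5.27
scene 0.84 block jig [-124.     2.1] size [101.7  80.7] rot -9.15
```

{"fn": "move_arm", "kwargs": {
  "steps": [0,0,0,0,0,-0.05,1,0,0,0,0,0,-0.065,1,0,0,0,0.0097,0.0024,-0.065,1,0,0,0,0.0136,0.0033,-0.065,1,0,0,0,0.0165,0.004,-0.065,1,0,0,0,0.0194,0.0048,-0.065,1,0,0,0,0.0194,0.0048,-0.065,1,0,0,0,0,0,-0.065,1]
}}

```text
time_s: 11.18
eef_pos: [0.5787, -0.2045, 0.0308]
ee_rot: [0.617, 0.787, 0.001, 0.001]
ft_force: [0.1, -0.0, 0.5]
width: 0.0005
grip_force: 0.0
```

{"fn": "move_arm", "kwargs": {
  "steps": [0,0,0,0,0,0.05,1,0,0,0,0,0,0.065,1,0,0,0,0,-0.02,0.065,0.3]
}}

```text
time_s: 11.55
eef_pos: [0.579, -0.2247, 0.0972]
ee_rot: [0.616, 0.788, 0.001, 0.002]
ft_force: [0.3, -0.2, 0.2]
width: 0.0073
grip_force: 0.0
```

```bash
python3 -c "from fit import *; look('8')"
```

```text
t 11.55 tcp jig mm [-160.2   80.5] z 0.0972 tilt [ 0.005 -0.002 -1.   ] yaw rel 0.16 F [ 0.3 -0.2  0.2]
top 0.73 block jig [-111.9   -2.5] size [99.9 96.7] rot -2.49
scene 0.89 block jig [-116.6    5. ] size [ 54.9 134.1] rot 34.22
```

{"fn": "move_arm", "kwargs": {
  "steps": [0,0,0,0.0275,-0.0305,0,-0.3,0,0,0,0.056,-0.02,0,-0.3,0,0,0,0.0851,-0.0049,0,-0.3,0,0,0,0.0851,-0.0049,0,-0.3,0,0,0,0.0851,-0.0049,-0.045,-0.3,0,0,0,0.0851,-0.0049,-0.065,-0.3,0,0,0,0.0851,-0.0049,-0.065,-0.3]
}}

```text
time_s: 12.62
eef_pos: [0.6603, -0.2293, 0.0265]
ee_rot: [0.617, 0.787, -0.001, -0.003]
ft_force: [-0.1, 0.1, -0.2]
width: 0.057
grip_force: 0.0
```

```bash
python3 -c "from fit import *; look('9')"
```

```text
t 12.62 tcp jig mm [-183.9    2.6] z 0.0265 tilt [-0.005  0.002 -1.   ] yaw rel -0.0 F [-0.1  0.1 -0.2]
top 0.6 block jig [-112.2   -2.4] size [100.2  97.7] rot -2.89
scene 0.74 block jig [-101.3    0.3] size [102.8  73.5] rot -2.11
```

{"fn": "move_arm", "kwargs": {
  "steps": [0,0,0,0.0034,0.0008,0.003,-0.3,0,0,0,0.0015,0.0085,0.003,-0.3,0,0,0,0.0001,0.0145,0.003,-0.3,0,0,0,-0.0011,0.0192,0.003,-0.3,0,0,0,-0.0023,0.0241,0.003,-0.3,0,0,0,-0.0023,0.0241,0.003,-0.3]
}}

```text
time_s: 13.58
eef_pos: [0.6604, -0.2058, 0.0333]
ee_rot: [0.617, 0.787, -0.0, 0.001]
ft_force: [1.9, -2.4, 1.0]
width: 0.0571
grip_force: 1.8
```

```bash
python3 -c "from fit import *; look('10')"
```

```text
t 13.57 tcp jig mm [-161.1   -3.1] z 0.0333 tilt [ 0.001 -0.001 -1.   ] yaw rel 0.03 F [ 1.9 -2.4  1. ]
top 0.59 block jig [-102.3    0.3] size [99.8 97. ] rot -0.01
scene 0.87 block jig [-102.8    2.4] size [103.7  95.3] rot 0.91
```

{"fn": "move_arm", "kwargs": {
  "steps": [0,0,0,-0.0011,0.0049,-0.001,-0.3,0,0,0,-0.0021,0.0098,-0.002,-0.3,0,0,0,-0.0032,0.0147,-0.003,-0.3,0,0,0,-0.0043,0.0195,-0.003,-0.3,0,0,0,-0.0053,0.0244,-0.003,-0.3,0,0,0,-0.0064,0.0293,-0.003,-0.3,0,0,0,-0.0075,0.0342,-0.003,-0.3,0,0,0,-0.0085,0.0391,-0.003,-0.3]
}}

```text
time_s: 14.78
eef_pos: [0.6531, -0.1696, 0.0329]
ee_rot: [0.618, 0.786, -0.001, 0.004]
ft_force: [2.6, -10.6, 9.2]
width: 0.0572
grip_force: 5.6
```

```bash
python3 -c "from fit import *; look('11')"
```

```text
t 14.78 tcp jig mm [-124.3   -4.6] z 0.0329 tilt [ 0.005 -0.006 -1.   ] yaw rel -0.07 F [  2.6 -10.6   9.2]
top 0.68 block jig [-66.2  -1.3] size [99.9 94.3] rot -0.16
scene 0.96 block jig [-65.2   1.1] size [104.3  93. ] rot 1.36
```

{"fn": "move_arm", "kwargs": {
  "steps": [0,0,0,-0.0012,0.0049,0,-0.3,0,0,0,-0.0024,0.0097,0,-0.3,0,0,0,-0.0036,0.0146,0,-0.3,0,0,0,-0.0048,0.0194,0,-0.3,0,0,0,-0.0059,0.0243,0,-0.3,0,0,0,-0.0071,0.0291,0,-0.3,0,0,0,-0.0083,0.034,0,-0.3,0,0,0,-0.0095,0.0389,0,-0.3]
}}

```text
time_s: 15.98
eef_pos: [0.6435, -0.1303, 0.0322]
ee_rot: [0.618, 0.786, -0.0, 0.003]
ft_force: [1.7, -10.0, 8.3]
width: 0.0567
grip_force: 5.2
```

```bash
python3 -c "from fit import *; look('12')
im=np.hstack([cv2.imread('pics/scene12.png')[150:450,200:500],cv2.imread('pics/top12.png')[110:410,220:520]])
cv2.imwrite('pics/v3.png',cv2.resize(im,None,fx=1.33,fy=1.33))"
```

```text
t 15.97 tcp jig mm [-83.7  -4.6] z 0.0322 tilt [ 0.005 -0.005 -1.   ] yaw rel -0.06 F [  1.7 -10.    8.3]
top 0.81 block jig [-20.2  -1.2] size [100.1  82.3] rot -0.0
scene 0.83 block jig [-25.    0.1] size [103.3  93.4] rot 0.16
```

View pics/v3.png

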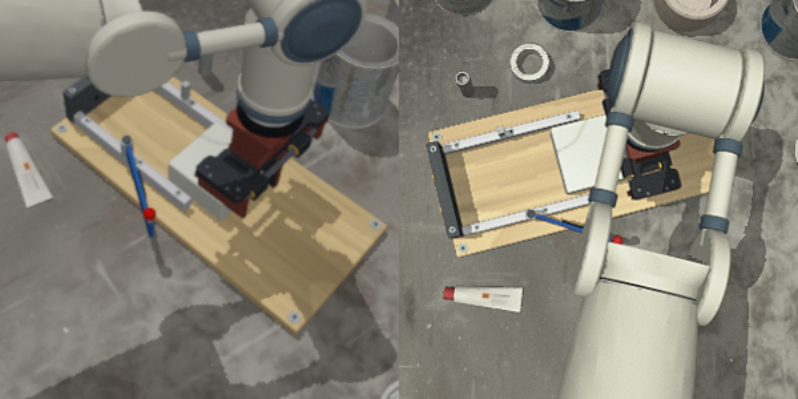

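The block is in the lane at about (590,150) in the right half, square and centred between the rails. Continuing.

{"fn": "move_arm", "kwargs": {
  "steps": [0,0,0,-0.0015,0.0058,0,-0.3,0,0,0,-0.0029,0.0117,0,-0.3,0,0,0,-0.0044,0.0176,0,-0.3,0,0,0,-0.0058,0.0234,0,-0.3,0,0,0,-0.0073,0.0293,0,-0.3,0,0,0,-0.0087,0.0351,0,-0.3,0,0,0,-0.0102,0.041,0,-0.3,0,0,0,-0.0117,0.0468,0,-0.3]
}}

```text
time_s: 17.18
eef_pos: [0.6317, -0.0832, 0.0319]
ee_rot: [0.618, 0.786, -0.0, 0.003]
ft_force: [1.9, -10.3, 6.3]
width: 0.0572
grip_force: 5.0
```

```bash
python3 -c "from fit import *; look('13')"
```

```text
t 17.18 tcp jig mm [-35.2  -4.3] z 0.0319 tilt [ 0.004 -0.004 -1.   ] yaw rel -0.06 F [  1.9 -10.3   6.3]
top 0.75 block jig [25.7 -0.7] size [99.7 86.9] rot -0.25
scene 0.75 block jig [ 129.4 -145.9] size [19.8  8. ] rot 41.39
```

{"fn": "move_arm", "kwargs": {
  "steps": [0,0,0,-0.0014,0.0058,0,-0.3,0,0,0,-0.0029,0.0117,0,-0.3,0,0,0,-0.0043,0.0176,0,-0.3,0,0,0,-0.0057,0.0234,0,-0.3,0,0,0,-0.0072,0.0293,0,-0.3,0,0,0,-0.0086,0.0351,0,-0.3,0,0,0,-0.01,0.041,0,-0.3,0,0,0,-0.0115,0.0468,0,-0.3]
}}

```text
time_s: 18.38
eef_pos: [0.62, -0.0361, 0.0315]
ee_rot: [0.618, 0.786, -0.0, 0.002]
ft_force: [1.6, -9.1, 6.2]
width: 0.0572
grip_force: 4.7
```

```bash
python3 -c "from fit import *; look('14')"
```

```text
t 18.38 tcp jig mm [13.4 -4.2] z 0.0315 tilt [ 0.003 -0.004 -1.   ] yaw rel -0.05 F [ 1.6 -9.1  6.2]
top 0.63 block jig [76.3 -0.6] size [99.5 81.2] rot -0.12
scene 0.7 block jig [78.7 32.2] size [177.5 259.9] rot -9.03
```

{"fn": "move_arm", "kwargs": {
  "steps": [0,0,0,-0.0014,0.0058,0,-0.3,0,0,0,-0.0029,0.0117,0,-0.3,0,0,0,-0.0043,0.0176,0,-0.3,0,0,0,-0.0057,0.0234,0,-0.3,0,0,0,-0.0072,0.0293,0,-0.3,0,0,0,-0.0086,0.0351,0,-0.3,0,0,0,-0.01,0.041,0,-0.3,0,0,0,-0.0115,0.0468,0,-0.3]
}}

```text
time_s: 19.58
eef_pos: [0.6083, 0.011, 0.0312]
ee_rot: [0.618, 0.786, -0.001, 0.002]
ft_force: [2.5, -9.6, 5.4]
width: 0.057
grip_force: 4.6
```

{"fn": "move_arm", "kwargs": {
  "steps": [0,0,0,-0.0008,0.0032,0,-0.3,0,0,0,-0.0015,0.0062,0,-0.3,0,0,0,-0.0021,0.0087,0,-0.3,0,0,0,-0.0027,0.0112,0,-0.3,0,0,0,-0.0031,0.0126,0,-0.3,0,0,0,-0.0031,0.0126,0,-0.3]
}}

```text
time_s: 20.32
eef_pos: [0.6052, 0.0236, 0.0311]
ee_rot: [0.618, 0.786, -0.0, 0.002]
ft_force: [2.2, -7.5, 5.6]
width: 0.0572
grip_force: 4.2
```

```bash
python3 -c "from fit import *; look('15')"
```

```text
t 20.32 tcp jig mm [74.8 -4. ] z 0.0311 tilt [ 0.002 -0.003 -1.   ] yaw rel -0.03 F [ 2.2 -7.5  5.6]
top 0.93 block jig [127.9  23.2] size [52.3 64.1] rot -13.86
scene 0.68 block jig [130.    5.2] size [92.8 95.5] rot 0.22
```

Advance in small increments until the end plate is felt.

{"fn": "move_arm", "kwargs": {
  "steps": [0,0,0,-0.0003,0.0012,0,-0.3,0,0,0,-0.0006,0.0024,0,-0.3,0,0,0,-0.0009,0.0037,0,-0.3,0,0,0,-0.0009,0.0037,0,-0.3]
}}

```text
time_s: 21.02
eef_pos: [0.6043, 0.0272, 0.0311]
ee_rot: [0.618, 0.786, -0.001, 0.002]
ft_force: [1.6, -8.5, 6.0]
width: 0.057
grip_force: 4.3
```

{"fn": "move_arm", "kwargs": {
  "steps": [0,0,0,-0.0002,0.001,0,-0.3,0,0,0,-0.0005,0.002,0,-0.3,0,0,0,-0.0005,0.002,0,-0.3]
}}

```text
time_s: 21.4
eef_pos: [0.6039, 0.0287, 0.0312]
ee_rot: [0.618, 0.786, -0.001, 0.002]
ft_force: [2.2, -9.9, 4.8]
width: 0.0569
grip_force: 5.1
```

{"fn": "move_arm", "kwargs": {
  "steps": [0,0,0,-0.0002,0.001,0,-0.3,0,0,0,-0.0005,0.002,0,-0.3,0,0,0,-0.0005,0.002,0,-0.3]
}}

```text
time_s: 21.78
eef_pos: [0.6039, 0.0287, 0.0312]
ee_rot: [0.618, 0.786, -0.002, 0.004]
ft_force: [4.6, -16.1, 5.6]
width: 0.0573
grip_force: 8.3
```

{"fn": "move_arm", "kwargs": {
  "steps": [0,0,0,0.0036,-0.0146,0,-0.3,0,0,0,0.0072,-0.0292,0,-0.3,0,0,0,0.0072,-0.0292,0.05,-0.3,0,0,0,0.0072,-0.0292,0.1,1,0,0,0,0.0072,-0.0292,0.12,1,0,0,0,0.02,-0.08,0.12,1,0,0,0,0.03,-0.13,0.12,1,0,0,0,0.03,-0.15,0.12,1]
}}

```text
time_s: 22.78
eef_pos: [0.6319, -0.1191, 0.1473]
ee_rot: [0.618, 0.786, -0.001, -0.002]
ft_force: [0.6, 0.1, 0.3]
width: 0.0106
grip_force: 0.0
```

```bash
python3 -c "from fit import *; look('16')
im=np.hstack([cv2.imread('pics/scene16.png')[150:450,200:500],cv2.imread('pics/top16.png')[110:410,220:520]])
cv2.imwrite('pics/v4.png',cv2.resize(im,None,fx=1.33,fy=1.33))"
```

```text
t 22.77 tcp jig mm [-70.1   4.1] z 0.1473 tilt [-0.003  0.001 -1.   ] yaw rel -0.09 F [0.6 0.1 0.3]
top 0.92 block jig [136.3  -0.5] size [99.3 95.4] rot -0.32
scene 0.62 block jig [134.4   6.2] size [114.2 100.4] rot 0.16
```

View pics/v4.png

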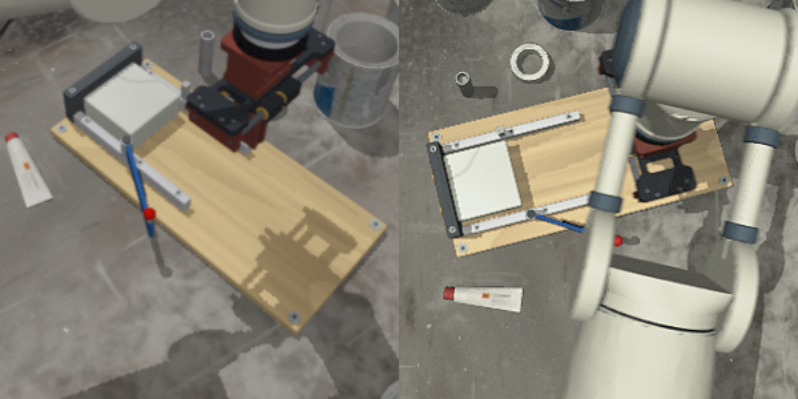

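The block is home: in the right half at about (483,180), against the plate, with the gate still open. Now I take the closed fingers to the gate's outer side.

{"fn": "move_arm", "kwargs": {
  "steps": [0,0,0,-0.055,0.018,0,1,0,0,0,-0.11,0.036,0,1,0,0,0,-0.164,0.053,0,1,0,0,0,-0.164,0.053,0,1,0,0,0,-0.164,0.053,-0.05,1,0,0,0,-0.164,0.053,-0.096,1,0,0,0,-0.164,0.053,-0.096,1,0,0,0,-0.164,0.053,-0.096,1]
}}

```text
time_s: 23.98
eef_pos: [0.4697, -0.0635, 0.0555]
ee_rot: [0.617, 0.787, 0.001, 0.001]
ft_force: [1.0, -0.1, 0.4]
width: 0.0004
grip_force: 0.0
```

```bash
python3 - <<'E'
from fit import *
s=ctrl.sense(); p0=s["eef_pos"]; print(p0, ((p0[:2]-O)@np.c_[X,Y]*1000).round(1), s["ft_force"].round(1))
for t in [2.3,2.125,1.9,1.7,1.5,1.3,1.1,.9,.7,.5,.35,.2,.1,0,-.02]:
    d=np.array([-np.sin(t),-np.cos(t)]); n=np.array([-np.cos(t),np.sin(t)]); off=.01*abs(np.cos(t))+.0135*abs(np.sin(t))+.003
    j=np.array([.08,.066])+.095*d+off*n; w=O+j[0]*X+j[1]*Y; print(t,(j*1000).round(0),(w-p0[:2]).round(4))
E
```

```text
[ 0.46969302 -0.06352458  0.05554824] [ 22.4 148.4] [ 1.  -0.1  0.4]
2.3 [ 22. 144.] [0.0043 0.0009]
2.125 [ 10. 133.] [ 0.0182 -0.0087]
1.9 [ -4. 115.] [ 0.0389 -0.0174]
1.7 [-12.  96.] [ 0.0593 -0.0209]
1.5 [-16.  76.] [ 0.079  -0.0202]
1.3 [-17.  59.] [ 0.0965 -0.0165]
1.1 [-14.  40.] [ 0.1135 -0.0092]
0.9 [-7. 22.] [0.1292 0.0016]
0.7 [4. 6.] [0.1429 0.016 ]
0.5 [18. -9.] [0.1534 0.0335]
0.35 [ 31. -17.] [0.1589 0.0482]
0.2 [ 46. -24.] [0.1619 0.0638]
0.1 [ 56. -27.] [0.1624 0.0746]
0 [ 67. -29.] [0.1617 0.0855]
-0.02 [ 69. -29.] [0.1615 0.0871]
```

{"fn": "move_arm", "kwargs": {
  "steps": [0,0,0,0.009,-0.004,-0.005,1,0,0,0,0.018,-0.0087,-0.005,1,0,0,0,0.0285,-0.0135,-0.005,1,0,0,0,0.0389,-0.0174,-0.005,1,0,0,0,0.049,-0.0195,-0.005,1,0,0,0,0.0593,-0.0209,-0.005,1,0,0,0,0.069,-0.0208,-0.005,1,0,0,0,0.079,-0.0202,-0.005,1]
}}

```text
time_s: 24.98
eef_pos: [0.548, -0.0839, 0.0485]
ee_rot: [0.617, 0.787, -0.0, -0.0]
ft_force: [-1.4, 0.8, -0.1]
width: 0.0004
grip_force: 0.3
```

```bash
cat > g.py <<'E'
from fit import *
s=ctrl.sense(); p0=s["eef_pos"]; print(p0, ((p0[:2]-O)@np.c_[X,Y]*1000).round(1), s["ft_force"].round(1))
for n in("top","scene"):
    p,d=cams.snapshot(n); v,u=np.nonzero(d>0); P=ondepth(n,np.c_[u,v],d[v,u]); h=cv2.cvtColor(p,cv2.COLOR_BGR2HSV)[v,u].astype(int)
    q=(P[:,:2]-O)@np.c_[X,Y]*1000-[80,66]
    k=((h[:,0]<6)|(h[:,0]>174))&(h[:,1]>170)&(P[:,2]>.075)&(P[:,2]<.095)&(abs(np.hypot(*q.T)-127)<14)
    if k.sum()>5: m=q[k].mean(0); print(n,"knob",k.sum(),m.round(1),"ang",np.arctan2(-m[0],-m[1]).round(3))
    cv2.imwrite(f"pics/{n}g.png",p)
E
python3 g.py
```

```text
[ 0.54798676 -0.08392079  0.04851664] [-16.   77.2] [-1.4  0.8 -0.1]
scene knob 52 [-126.6    0.2] ang 1.572
```

{"fn": "move_arm", "kwargs": {
  "steps": [0,0,0,0.0088,0.0016,0,1,0,0,0,0.0175,0.0037,0,1,0,0,0,0.026,0.007,0,1,0,0,0,0.0345,0.011,0,1,0,0,0,0.0425,0.016,0,1,0,0,0,0.0502,0.0218,0,1,0,0,0,0.0575,0.0287,0,1,0,0,0,0.0639,0.0362,0,1]
}}

```text
time_s: 26.08
eef_pos: [0.6118, -0.0473, 0.0486]
ee_rot: [0.617, 0.787, -0.0, -0.0]
ft_force: [-1.5, -0.3, -0.3]
width: 0.0005
grip_force: 0.4
```

```bash
python3 g.py
```

```text
[ 0.61175997 -0.04730537  0.04860088] [4.4 6.5] [-1.5 -0.3 -0.3]
scene knob 17 [-88.9 -91.7] ang 0.77
```

{"fn": "move_arm", "kwargs": {
  "steps": [0,0,0,0.0057,0.0087,0,1,0,0,0,0.0105,0.0175,0,1,0,0,0,0.0135,0.025,0,1,0,0,0,0.016,0.0322,0,1,0,0,0,0.0177,0.04,0,1,0,0,0,0.019,0.0478,0,1,0,0,0,0.0195,0.0535,0,1,0,0,0,0.0195,0.0586,0,1]
}}

```text
time_s: 27.18
eef_pos: [0.6308, 0.0111, 0.0486]
ee_rot: [0.617, 0.787, 0.0, 0.0]
ft_force: [-0.4, -1.5, -0.6]
width: 0.0008
grip_force: 0.3
```

{"fn": "move_arm", "kwargs": {
  "steps": [0,0,0,-0.0003,0.004,0,1,0,0,0,-0.0006,0.0075,0,1,0,0,0,-0.0008,0.0105,0,1,0,0,0,-0.0008,0.0105,0,1]
}}

```text
time_s: 27.68
eef_pos: [0.6301, 0.0216, 0.0487]
ee_rot: [0.617, 0.787, 0.0, 0.0]
ft_force: [-0.1, 0.2, 0.2]
width: 0.0002
grip_force: 0.0
```

```bash
python3 g.py
```

```text
[0.63009087 0.02157041 0.04870671] [ 66.9 -27.7] [-0.1  0.2  0.2]
```

Push gently until the keeper is felt.

{"fn": "move_arm", "kwargs": {
  "steps": [0,0,0,-0.0002,0.001,0,1,0,0,0,-0.0005,0.002,0,1,0,0,0,-0.0005,0.002,0,1]
}}

```text
time_s: 28.15
eef_pos: [0.6298, 0.0227, 0.0487]
ee_rot: [0.617, 0.787, -0.0, 0.001]
ft_force: [1.0, -3.2, -0.9]
width: 0.0002
grip_force: 1.6
```

{"fn": "move_arm", "kwargs": {
  "steps": [0,0,0,-0.0002,0.001,0,1,0,0,0,-0.0004,0.0015,0,1]
}}

```text
time_s: 28.4
eef_pos: [0.6298, 0.0228, 0.0488]
ee_rot: [0.618, 0.786, -0.001, 0.002]
ft_force: [3.6, -8.0, -1.4]
width: 0.0009
grip_force: 4.4
```

{"fn": "move_arm", "kwargs": {
  "steps": [0,0,0,0.0036,-0.0146,0,1,0,0,0,0.0072,-0.0292,0,1,0,0,0,0.0072,-0.0292,0.06,1,0,0,0,0.015,-0.08,0.11,1,0,0,0,0.02,-0.14,0.11,1,0,0,0,0.02,-0.2,0.11,1,0,0,0,0.02,-0.2,0.11,1]
}}

```text
time_s: 29.28
eef_pos: [0.6483, -0.1804, 0.1581]
ee_rot: [0.62, 0.785, -0.0, -0.0]
ft_force: [0.8, 1.7, -1.0]
width: 0.0007
grip_force: 0.0
```

```bash
python3 g.py; python3 -c "from fit import *; look('17')
im=np.hstack([cv2.imread('pics/scene17.png')[150:450,200:500],cv2.imread('pics/top17.png')[110:410,220:520]])
cv2.imwrite('pics/v5.png',cv2.resize(im,None,fx=1.33,fy=1.33))"
```

```text
[ 0.64830879 -0.18036158  0.15808234] [-133.5    2.6] [ 0.8  1.7 -1. ]
top knob 41 [   0.2 -127.7] ang -0.001
scene knob 39 [   0.3 -126.6] ang -0.003
t 29.38 tcp jig mm [-129.5    1.1] z 0.1581 tilt [-0.001  0.001 -1.   ] yaw rel -0.08 F [ 0.1  1.5 -0.8]
scene 0.66 block jig [136.5   0.3] size [102.5  96.5] rot -0.19
```

View pics/v5.png

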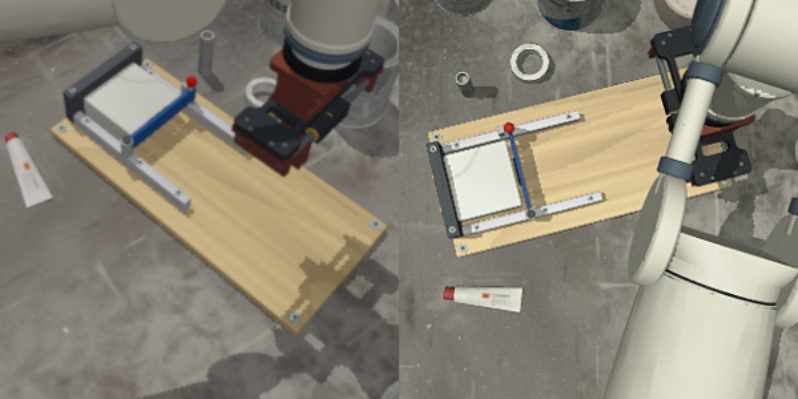

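The picture shows the block home at about (483,180) and the gate shut across the lane with its knob at about (509,128). The gripper is clear of everything, so I hand in.

```bash
python3 -c "from workcell import ctrl; print(ctrl.job_done())"
```

```text
the job is handed in; nothing more can be done
None
```

The job is handed in (no verdict came back): the last check showed the block home against the end plate, within about 1 mm of the lane's centre line, the gate shut (about 0 rad), the ring, core and tube apparently untouched, and the gripper clear of everything.

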